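# Match the inner zone of the hob to the outer ring and lock the controls

## Robot

A 6-joint arm with a two-finger parallel gripper is mounted at the origin on the work surface. World frame = base frame: x ahead of the robot, y to its left, z up, the work surface at z = 0. Lengths are in m, angles in rad, forces in N, time in s.
With the tool pointing down it reaches from about 0.25 to 0.775 m from the base axis. Payload 4 kg.
Tool frame: the origin (TCP) lies at the very end of the fingers, on their centre line; the grasp point (between the pads) lies 19 mm behind it (robot.tcp_to_grasp is the distance from the TCP to the grasp point, in m); z points along the fingers, y is the line along which they close (so a half turn about z gives the same grasp; the last joint's range is limited). The gripper opens to 94 mm and grips with 3 to 60 N. Pads are 16 mm wide; open, the fingers measure 119 mm over their backs; the gripper's body (75 mm by 177 mm) begins 78 mm behind the grasp point.
Start: joints at [-1.404, 0.087, 1.371, -0, 1.684, -0.103], TCP at [0.147, -0.53, 0.206] pointing down, gripper open.
Joint ranges: [-3.1, 3.1], [-0.76, 2.03], [0.27, 2.55], [-1.08, 4.22], [0.17, 2.65], [-2.57, 2.57]. Speed limits (rad/s): [2.79, 2.79, 3.14, 3.14, 3.14, 3.14].

## Interface

Orientations are given as [roll, pitch, yaw] about the fixed x, y, z axes, in that order (R = Rz(yaw) Ry(pitch) Rx(roll)).
In Python, from bench import robot, viewer, workorder, status gives the robot as it stands (robot), with the cameras (viewer), the job (workorder) and the readings (status).
- The arm moves only by the tool nudge_tcp, called after "Request:" by a JSON object that holds its "op" and its "data". Schema: {"type":"object","properties":{"offsets":{"type":"array","items":{"type":"array","items":{"type":"number"},"minItems":5,"maxItems":5},"minItems":1,"maxItems":20},"only":{"type":"string"},"quiet":{"type":"boolean"},"lines":{"type":"string"}},"required":["offsets"],"additionalProperties":false}. offsets is a list of rows, 1 to 20 of them, each of 5 numbers: the finger opening in m, then dx, dy, dz in a scale on which 1.0 is 0.25 m, then a turn about the tool's z in fractions of the full range, 1 being pi rad; each row shifts and turns the commanded pose from where the row before left it, along the tool's axes as they then stand; what a row does not reach is not made up. A row lasts 1/12 s, in which the tool goes at most 0.0417 m and 0.125 rad, less where a joint would pass 70% of its speed; a pose out of reach is approached as far as the arm can. The fingers move at their own pace and stop on an object; the grip force is fixed at half the most. Time passes only in rows, so rows that do not move let the fingers close. The tool returns the time, the measured TCP pose, the force, the opening and the grip force at its end. only (a regular expression) keeps the lines of the reply that match it, lines (a string "A,B") keeps lines A to B, and quiet returns only ok. Shift and turn numbers lie between -1 and 1, and a call with a number outside is refused. Input that does not fit is refused with a message, and nothing moves.
- status.get_obs(): the state, without advancing time (a new reading comes with each control period).
- viewer.snapshot(name): name is "side" or "top"; returns a dict with "color" (384x512x3 uint8, blue, green, red), "fx", "fy", "cx", "cy" (pixels), "extrinsics" (4x4, takes a point from world to camera coordinates). Camera axes: x right, y down, z forward; pixel columns grow to the right and rows downward; lengths in m; the calibration is good to about 2 mm. A picture is of the moment at which its call begins. There is no depth.
- workorder.close_job(): hands the job in; it is judged then, once.
The state is a dict: "time": time; "joint_positions": joint angles; "qvel": joint speeds; "joint_torque": joint torques, N m; "tool_pos": TCP position; "ee_rot": TCP orientation; "wrist_force": force on the tool from outside, world axes, zero at the start; "wrist_torque": the same for the moment, N m; "width": finger opening in m; "finger_force": force on a finger pad.
Only numpy, scipy, OpenCV 4.12 (cv2) and the standard library are available. Lean on these libraries where they do the work, as an engineer would, in place of code of your own. Each camera call takes 0.05 s, during which the arm holds its last target. There are 200 camera calls.

## Task

The pot on the tabletop hob needs even heat: flick the control-lock lever up to release it, then turn only the inner knob clockwise until its pointer lines up with the pointer of the outer knob around it, and push the lever fully down again to lock. Leave the outer knob at its setting, do not turn the inner knob while the lever is down, and leave the pot, jar, spoon and the other kitchen things where they stand.

Things in the scene. Friction and masses are not known exactly. Their poses are not given: they have to be found in the camera images.
- hob: Fixed white tabletop hob, 384 mm deep (x -194 to 190), 360 wide, glass top 95 mm high. Origin on the counter; +x away from the fascia, +y left seen from the robot, +z up. The black fascia (x -194, height 35 to x -90, height 95) slopes 30 degrees and faces the robot: up-slope is (0.866,0,0.5), outward normal (-0.5,0,0.866) in this frame. Knobs on its left half, lever on its right, 165 mm apart.
- knob_axis (a point): Point on the fascia surface, mid-slope, left half, where the common axis of both knobs leaves it, along the fascia's normal. Knob heights are measured along that normal from here. Axes as hob.
- inner_pointer (a point): Nose of the inner knob, 30 mm off the axis, height 35 mm. x: the way it points; z: fascia's outward normal. The knob is an aluminium bar grip 44 mm long (x), 12 wide (y), from height 21 to 51 mm, centred on the axis, with a 6 mm wide nose at the pointing end and a black line on top of that half; below it a disc of radius 18 mm, height 18 to 21.
- outer_pointer (a point): End of the outer knob's pointer tab, 50 mm off the axis, height 12 mm. x: the way it points; z: fascia's outward normal. The knob is an aluminium disc of radius 34 mm, top at height 16 mm, with one 10 mm wide tab reaching to radius 50 mm. It turns easily if touched (0.04 N m). When lined up, the two pointer points are 30 mm apart.
- inner_knob (a joint): Angle of the inner knob, rad: 0 points straight up the slope, growing clockwise as seen looking at the fascia (1.57 points to -y, the right). Stops at 0 and 4.7. It stays where left; turning takes about 0.05 N m. It starts 0.5 to 1.45 rad short of the outer knob.
- outer_knob (a joint): Angle of the outer knob, rad, measured just as for the inner knob: equal values mean aligned pointers.
- lock_lever (a joint): Lever angle, rad: 0 fully down (locked, arm parallel to the fascia), 0.95 fully up (released), hard stops at both. Starts down, stays where it is left; takes about 0.10 N m to move. It locks the electronics only: it does not hold the knobs mechanically.
- lever_hinge (a point): Hinge axis of the lever (along the hob's y), 26 mm out from the fascia along its normal, 30 mm further up the slope than the knob axis. Axes as hob. Two steel cheeks flank it: 33 mm wide overall, from 15 mm up-slope to 11 mm down-slope of the hinge, 36 mm high.
- lever_paddle (a point): Centre of the steel lever's paddle, 58 mm from the hinge; paddle 26 mm long, 22 wide (hob's y), 9 thick; arm 14 wide, 9 thick; lever ends 71 mm from the hinge. Down, it points down the slope to the robot with 21 mm free beneath; lifting swings it out from the fascia. x axis: from paddle to hinge; y along the hinge.
- pot: Bystander: steel pot, radius 85 mm, 75 mm high, on the left rear zone of the hob. Origin under its centre.
- salt_jar: Bystander: small glass jar with wooden lid, radius 22 mm, 60 mm high, on the hob's glass just behind the fascia, between knobs and lever. Origin under its centre.
- spoon: Bystander: wooden spoon, 240 mm, lying on the right part of the hob's glass.
- mill: Bystander: dark wooden pepper mill, 142 mm high, 54 mm wide, on the counter to the left of the hob.
- mug: Bystander: white mug, radius 40 mm, 90 mm high, on the counter at the left.
- oil: Bystander: green glass bottle, radius 30 mm, 200 mm high, on the counter to the right of the hob.
- bowl: Bystander: bowl, rim radius 75 mm, 55 mm high, on the counter at the right.

How it is judged:
On the way, in this order (a step that is already met when the one before it is completed fails the run):
1. the lock lever has been flicked up (past 0.7 rad) (value of joint lock_lever above 0.7 rad), for 0.1 s.
2. with the lever up, the inner pointer is lined up with the outer one (within 0.12 rad) (angle between the x axis of inner_pointer and the x axis of outer_pointer, either way round below 0.12 rad and distance between inner_pointer and outer_pointer below 0.042 m and value of joint lock_lever above 0.5 rad), for 0.3 s.
3. the lever is pushed down again (below 0.12 rad) (value of joint lock_lever below 0.12 rad), for 0.2 s.
At the end, for the whole second after the job is handed in: The inner knob's pointer is lined up with the outer knob's (within 0.12 rad, same way round) and at rest, the outer pointer is within 6 mm of where it started (about 0.12 rad), and the lock lever is down (below 0.12 rad) (angle between the x axis of inner_pointer and the x axis of outer_pointer, either way round below 0.12 rad and distance between inner_pointer and outer_pointer below 0.042 m and value of joint lock_lever below 0.12 rad and distance of outer_pointer from where it was at the start of the episode below 0.006 m and velocity of joint inner_knob between -0.05 and 0.05 rad/s); the robot touches nothing.
It fails at once if the outer knob is turned (its pointer moves more than 6 mm, about 0.12 rad) (distance of outer_pointer from where it was at the start of the episode above 0.006 m).
It fails at once if the inner knob is turned (pointer moved over 5 mm and not lined up) while the lever is down (below 0.3 rad) (value of joint lock_lever below 0.3 rad and distance of inner_pointer from where it was at the start of the episode above 0.005 m and not (angle between the x axis of inner_pointer and the x axis of outer_pointer, either way round below 0.12 rad and distance between inner_pointer and outer_pointer below 0.042 m)).
It fails at once if a bystander is pushed more than 25 mm (distance of any of pot, salt_jar, spoon, mill, mug, oil, bowl from where it was at the start of the episode above 0.025 m).
It also fails if it takes over 51 s, if anything falls off the work surface, if the arm or the gripper's body presses on something with over 40 N, if the wrist force passes 120 N, or if a joint passes its speed limit or range.

## Working session

There is one attempt and no reset: what is moved stays moved. The work goes in short steps, Python scripts to look and compute and a tool call to move; the robot and the scene stay as the last step left them, time stands still between calls to the robot, and variables do not carry over. Pictures are saved under pics/ and viewed, at most 10 in all, crops included, and the job is handed in when it is done.

```bash
ls; mkdir -p pics
```

Run:
```python
from bench import robot, viewer, workorder, status
import cv2,numpy as np
for n in("side","top"):
    s=viewer.snapshot(n);cv2.imwrite(f"pics/{n}0.png",s["color"]);print(n,s["fx"],s["fy"],s["cx"],s["cy"]);print(np.round(s["extrinsics"],4))
o=status.get_obs();print(o["time"],o["tool_pos"],o["ee_rot"],o["width"])
```

```text
bench.py
pics
side 353.7838484247623 353.7838484247623 258.93974807081 188.3788411971305
[[ 0.9478 -0.3183  0.018  -0.5587]
 [-0.1456 -0.4827 -0.8636  0.1771]
 [ 0.2836  0.8159 -0.5039  0.8353]
 [ 0.      0.      0.      1.    ]]
top 381.85191447072856 381.85191447072856 258.1572706358131 190.50184444398406
[[-1.1600e-02 -9.9990e-01 -1.8000e-03  5.8000e-03]
 [-9.7660e-01  1.1700e-02 -2.1490e-01  5.9720e-01]
 [ 2.1490e-01 -8.0000e-04 -9.7660e-01  1.0082e+00]
 [ 0.0000e+00  0.0000e+00  0.0000e+00  1.0000e+00]]
0.1 [ 0.14651188 -0.5296324   0.20441463] [-3.13963660e+00 -2.13362069e-04  2.69801153e-01] 0.09398464623418701
```

View pics/top0.png

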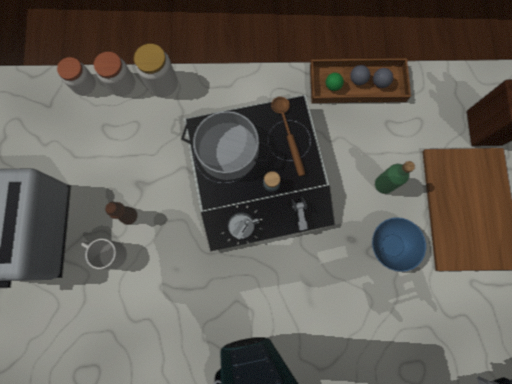

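View pics/side0.png

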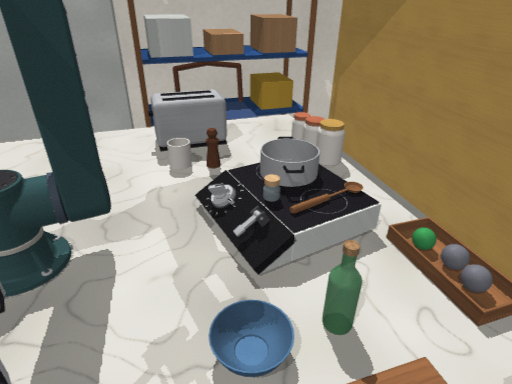

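The top view shows the fascia with the knob near (241,226) and the lever near (301,213). The hob is yawed slightly, and the jar stands at (272,180). Next I enlarge these areas.

Run:
```python
import cv2,numpy as np
t=cv2.imread("pics/top0.png");s=cv2.imread("pics/side0.png")
a=cv2.resize(t[165:260,190:345],None,fx=5,fy=5,interpolation=cv2.INTER_CUBIC)
cv2.imwrite("pics/tc.png",a)
b=cv2.resize(s[165:275,190:300],None,fx=5,fy=5,interpolation=cv2.INTER_CUBIC)
cv2.imwrite("pics/sc.png",b)
```

```text
(no output)
```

View pics/tc.png

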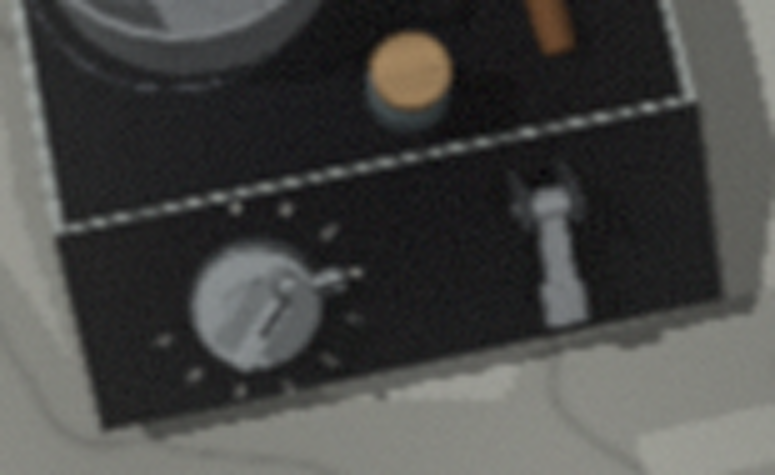

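View pics/sc.png

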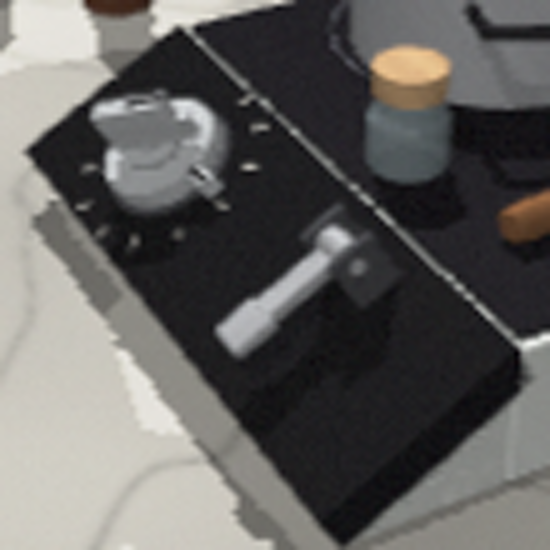

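Create h.py:
```python
import numpy as np,cv2
from scipy.optimize import least_squares
from scipy.spatial.transform import Rotation as R
K={'side':(353.78385,258.93975,188.37884),'top':(381.85191,258.15727,190.50184)}
E={'side':np.array([[.9478,-.3183,.018,-.5587],[-.1456,-.4827,-.8636,.1771],[.2836,.8159,-.5039,.8353]]),
'top':np.array([[-1.16e-2,-.9999,-1.8e-3,5.8e-3],[-.9766,.0117,-.2149,.5972],[.2149,-8e-4,-.9766,1.0082]])}
def proj(n,P):
    P=np.atleast_2d(P);c=P@E[n][:,:3].T+E[n][:,3];f,cx,cy=K[n]
    return np.c_[cx+f*c[:,0]/c[:,2],cy+f*c[:,1]/c[:,2]]
def hob2w(p,P):
    return np.atleast_2d(P)@R.from_euler('z',p[2]).as_matrix().T+[p[0],p[1],0]
U=np.array([.866,0,.5]);N=np.array([-.5,0,.866]);Y=np.array([0,1,0])
A=np.array([-.142,0,.065])
def fas(u,y,n): # up-slope from mid, y, height
    return A+np.multiply.outer(u,U)+np.multiply.outer(y,Y)+np.multiply.outer(n,N)
def ang(th,r,ky,h): # point at knob angle th
    return A+ky*Y+h*N+r*(np.cos(th)*U-np.sin(th)*Y)
```

Run:
```python
from h import *
H=np.array([[-.09,.18,.095],[-.09,-.18,.095],[-.194,.18,.035],[-.194,-.18,.035]])
T=np.array([[202,211.4],[328.6,185],[210.6,250.6],[334,224.4]])
S=np.array([[226,170.6],[294,234.6],[195.6,195],[258,274]])
f=lambda p:np.r_[(proj('top',hob2w(p,H))-T).ravel(),(proj('side',hob2w(p,H))-S).ravel()]
r=least_squares(f,[.55,0,.1]);p=r.x;print(p,np.round(r.fun.reshape(-1,2),1))
ky=.0825
for name,crop,sc,off in(('top','tc',5,(190,165)),('side','sc',5,(190,165))):
    im=cv2.imread(f'pics/{crop}.png')
    def L(P,c):
        q=((proj(name,hob2w(p,P))-off+.5)*sc).astype(int);cv2.polylines(im,[q.reshape(-1,1,2)],False,c,1,cv2.LINE_AA)
    t=np.linspace(0,2*np.pi,60)
    L(np.array([ang(a,.034,ky,.016) for a in t]),(0,255,255))
    L([A+ky*Y,A+ky*Y+.051*N],(0,0,255))
    L(H[[0,1,3,2,0]],(0,255,0))
    L([ang(1.4,.034,ky,.012),ang(1.4,.05,ky,.012)],(255,0,255))
    for th,c in((.5,(255,128,0)),):
        L([ang(th,-.022,ky,.051),ang(th,.03,ky,.051)],c)
    hy=ky-.165; hin=A+hy*Y+.03*U+.026*N
    L([hin+.0165*Y,hin-.0165*Y],(0,0,255));L([hin,hin-.071*U],(0,0,255));L([hin-.045*U+.011*Y,hin-.071*U+.011*Y,hin-.071*U-.011*Y,hin-.045*U-.011*Y],(0,0,255))
    cv2.imwrite(f'pics/o_{name}.png',im)
a=cv2.imread('pics/o_top.png');b=cv2.imread('pics/o_side.png')
x=a[140:460,140:620];y=cv2.resize(b[60:380,:480],(320,320)) if 0 else b[60:380,50:370]
cv2.imwrite('pics/o.png',np.hstack([x,y]))
```

```text
[ 0.6590066  -0.00588299  0.20212057] [[-0.5 -0. ]
 [ 2.1 -1.2]
 [ 0.8  0.2]
 [ 2.1 -0.8]
 [ 0.1 -1. ]
 [ 1.4 -0.3]
 [-0.7  0.3]
 [-3.1 -4. ]]
```

View pics/o.png

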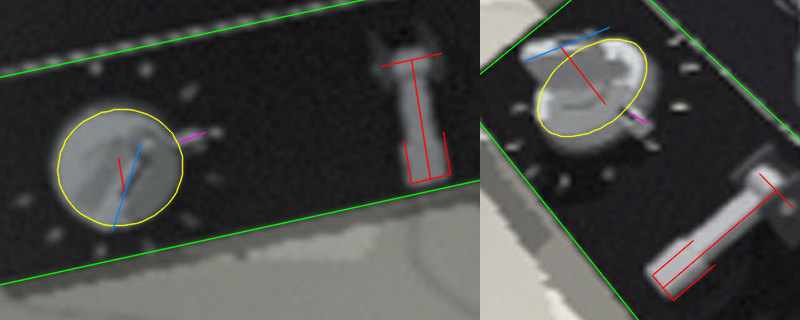

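Create fit.py:
```python
from h import *
from scipy.optimize import minimize
SS=6;OFF=np.array([200,175]);WH=(150,100)
W={'top':(200,175),'side':(190,165)}
def box(th,r0,r1,w,h0,h1,ky):
    e=np.cos(th)*U-np.sin(th)*Y;s=np.sin(th)*U+np.cos(th)*Y
    return np.array([A+ky*Y+r*e+k*s+h*N for r in(r0,r1) for k in(-w/2,w/2) for h in(h0,h1)])
def cyl(r,h0,h1,ky):
    return np.array([ang(t,r,ky,h) for h in(h0,h1) for t in np.linspace(0,6.283,40)])
def lev(a,r0,r1,w,hy):
    hin=A+hy*Y+.03*U+.026*N;d=-np.cos(a)*U+np.sin(a)*N;m=np.sin(a)*U+np.cos(a)*N
    return np.array([hin+r*d+k*Y+h*m for r in(r0,r1) for k in(-w/2,w/2) for h in(-.0045,.0045)])
def parts(p,la):
    ky,o,i=p[3:6]
    return [cyl(.034,.002,.016,ky),cyl(.034,.0159,.016,ky),box(o,.03,.05,.010,.008,.016,ky),cyl(.018,.018,.021,ky),
     box(i,.02,.030,.006,.021,.049,ky),box(i,-.022,.022,.012,.021,.051,ky),box(i,-.022,.022,.012,.0509,.051,ky),box(i,.002,.022,.002,.0509,.051,ky),
     lev(la,.01,.046,.014,ky-.165),lev(la,.045,.071,.022,ky-.165)]
def cost(p,imgs,sh,la=0.,ret=False):
    tot=0;out={}
    for k,n in enumerate(('top','side')):
        w=W[n];H=(90,120);lab=np.zeros((H[0]*SS,H[1]*SS),np.uint8)
        fp=hob2w(p,np.array([[-.1,.165,.0892],[-.1,-.13,.0892],[-.185,-.13,.0402],[-.185,.165,.0402]]))
        d=sh[2*k:2*k+2]
        q=lambda P:np.round(((proj(n,P)+d-w+.5)*SS)*16).astype(np.int32)
        cv2.fillPoly(lab,[q(fp)],1,shift=4)
        fm=lab.copy()
        for j,P in enumerate(parts(p,la)):
            cv2.fillConvexPoly(lab,cv2.convexHull(q(hob2w(p,P))),j+2,shift=4)
        m=cv2.resize(fm*255,(H[1],H[0]),interpolation=cv2.INTER_AREA)>250
        # hide cheek / tick zones: robust
        g=imgs[n][w[1]:w[1]+H[0],w[0]:w[0]+H[1]]
        B=np.stack([cv2.GaussianBlur(cv2.resize((lab==j).astype(np.float32),(H[1],H[0]),interpolation=cv2.INTER_AREA),(0,0),.6)[m] for j in range(1,12)],1)
        y=g[m];c=np.linalg.solve(B.T@B+np.eye(11)*.05,B.T@y);res=y-B@c
        tot+=np.mean(np.minimum(np.abs(res),40)**2)
        if ret:
            z=np.zeros(m.shape);z[m]=B@c;out[n]=np.hstack([g,z])
    return (tot,out) if ret else tot
def load(t,s):
    return {n:cv2.cvtColor(cv2.imread(f),cv2.COLOR_BGR2GRAY).astype(float) for n,f in(('top',t),('side',s))}
```

Run:
```python
from fit import *
im=load('pics/top0.png','pics/side0.png')
# x=[p0..p2,o,i, shifts side(2)]; image shifts absorb calibration error
def c(x): return cost(np.r_[x[:3],.0825,x[3:5]],im,x[5:9])+2*np.sum(x[5:9]**2)
best=None
for i0 in(.1,.5,.9):
    x0=np.r_[.658,-.006,.202,1.55,i0,0,0,0,0]
    sx=np.vstack([x0]+[x0+np.eye(9)[k]*[.004,.004,.02,.15,.25,.7,.7,.7,.7][k] for k in range(9)])
    r=minimize(c,x0,method='Nelder-Mead',options=dict(initial_simplex=sx,maxfev=900,xatol=1e-4,fatol=1e-2))
    print(i0,r.fun,np.round(r.x,4))
    if best is None or r.fun<best.fun:best=r
x=best.x;_,o=cost(np.r_[x[:3],.0825,x[3:5]],im,x[5:9],ret=True)
np.save('x.npy',x)
v=np.vstack([o['top'],o['side']]);cv2.imwrite('pics/fit.png',cv2.resize(np.clip(v*1.2,0,255).astype(np.uint8),None,fx=3.3,fy=3.3,interpolation=cv2.INTER_CUBIC))
```

```text
0.1 396.91531968557223 [ 0.6588 -0.0039  0.1917  1.4322  0.2884  0.4029  0.0685 -0.388   0.2042]
0.5 359.25721229859715 [ 0.6583 -0.0045  0.1951  1.4337  0.7778  0.0591 -0.0325 -0.3525 -0.0621]
0.9 361.8409593851663 [ 0.6587 -0.002   0.1999  1.4391  0.8     0.6243  0.0467 -0.3828  0.2519]
```

View pics/fit.png

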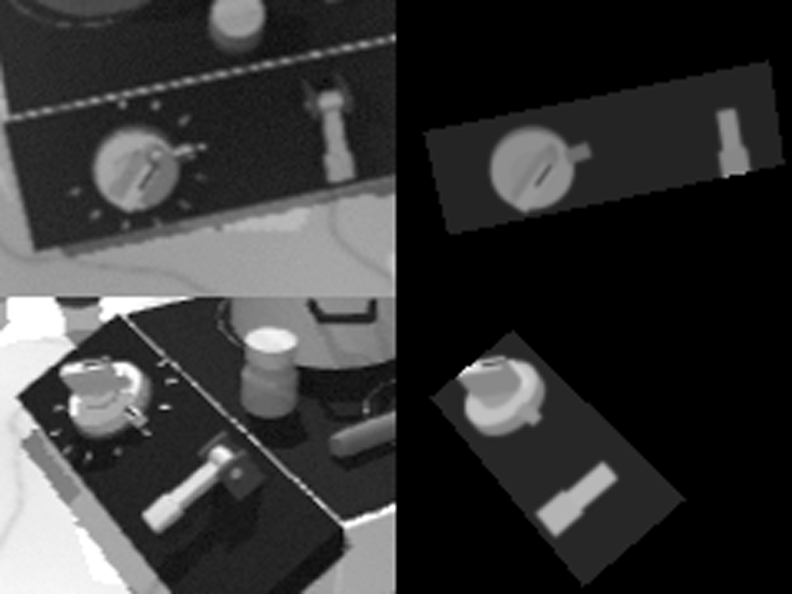

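The fit matches the image well: inner pointer ≈ 0.79 rad, outer ≈ 1.435 rad, hob at (0.6585, -0.003) with yaw 0.197. My plan has three moves:
- Grip the lever paddle by its sides and swing it up.
- Push the knob's tail up-slope with closed fingers.
- Press the lever down again.

Create go.py:
```python
from h import *
from bench import robot, viewer, workorder, status
p=[.6585,-.003,.197];ky=.0825
def pad(a,r=.058):
    hin=A+(ky-.165)*Y+.03*U+.026*N
    return hob2w(p,hin+r*(-np.cos(a)*U+np.sin(a)*N))[0]
def knob(u,y,n): return hob2w(p,A+(ky+y)*Y+u*U+n*N)[0]
def to(*T):
    o=status.get_obs();M=R.from_euler('xyz',o['ee_rot']).as_matrix();c=o['tool_pos']
    print('t',o['time'],'pos',np.round(c,4),'rpy',np.round(o['ee_rot'],3),'F',np.round(o['wrist_force'],1))
    for t in T:
        d=np.array(t)-c;print('tgt',np.round(t,4),'tool d',np.round(M.T@d,4));c=np.array(t)
```

Run:
```python
from go import *
P=pad(0);print(P)
to(P+[0,0,.06],P-[0,0,.013])
# in hob-aligned tool frame
Z=R.from_euler('xyz',[np.pi,0,p[2]]).as_matrix()
q=P
for a in(.2,.4,.6,.8,.95):
    n=pad(a);print(a,np.round(Z.T@(n-q),4));q=n
```

```text
[ 0.49886656 -0.1189882   0.073516  ]
t 0.1 pos [ 0.1465 -0.5296  0.2044] rpy [-3.14 -0.    0.27] F [ 0.1 -0.2 -0.7]
tgt [ 0.4989 -0.119   0.1335] tool d [ 0.449  -0.3017  0.0716]
tgt [ 0.4989 -0.119   0.0605] tool d [-0.      0.0001  0.073 ]
0.2 [-0.0048  0.     -0.0106]
0.4 [-0.0026  0.     -0.0113]
0.6 [-0.0003 -0.     -0.0116]
0.8 [ 0.002   0.     -0.0114]
0.95 [ 0.003   0.     -0.0082]
```

The manual's scale: shifts go in shares of 0.25 m and turns go in shares of pi rad. Converting my numbers, 0.03 m / 0.25 = 0.12, -0.02 m / 0.25 = -0.08, 0.073 rad / 3.1416 = 0.0232.

Request:
{"op": "nudge_tcp", "data": {"offsets": [[0.05, 0.12, -0.08, 0, 0], [0.05, 0.12, -0.08, 0, 0], [0.05, 0.12, -0.08, 0, 0], [0.05, 0.12, -0.08, 0, 0], [0.05, 0.12, -0.08, 0, 0], [0.05, 0.12, -0.08, 0, 0], [0.05, 0.12, -0.08, 0, 0], [0.05, 0.12, -0.08, 0, 0], [0.05, 0.12, -0.08, 0, 0], [0.05, 0.12, -0.08, 0, 0], [0.05, 0.12, -0.08, 0, 0], [0.05, 0.12, -0.08, 0, 0], [0.05, 0.12, -0.08, 0, 0], [0.05, 0.12, -0.08, 0, 0], [0.05, 0.12, -0.08, 0, 0], [0.05, 0, 0, 0.12, 0.0232], [0.05, 0, 0, 0.12, 0], [0.05, 0, 0, 0, 0], [0.05, 0, 0, 0, 0]]}}

```text
time: 1.68
tool_pos: [0.4988, -0.1203, 0.1433]
ee_rot: [-3.139, 0.005, 0.197]
wrist_force: [-0.2, 0.6, 0.5]
width: 0.05
finger_force: 0.0
```

Run:
```python
from go import *
P=pad(0);to(P+[0,0,.06],P-[0,0,.013])
```

```text
t 1.6833 pos [ 0.4988 -0.1203  0.1433] rpy [-3.139  0.005  0.197] F [-0.2  0.6  0.5]
tgt [ 0.4989 -0.119   0.1335] tool d [ 0.0004 -0.0013  0.0098]
tgt [ 0.4989 -0.119   0.0605] tool d [0.0004 0.0002 0.073 ]
```

Converted, 0.03 m / 0.25 = 0.12, 0.02 m / 0.25 = 0.08.

Request:
{"op": "nudge_tcp", "data": {"offsets": [[0.05, 0, -0.004, 0.12, 0], [0.05, 0, 0, 0.12, 0], [0.05, 0, 0, 0.08, 0], [0.05, 0, 0, 0, 0], [0.05, 0, 0, 0, 0]]}}

```text
time: 2.1
tool_pos: [0.5005, -0.1207, 0.0667]
ee_rot: [3.141, -0.001, 0.196]
wrist_force: [0.2, 0.6, 1.4]
width: 0.0498
finger_force: 0.0
```

Request:
{"op": "nudge_tcp", "data": {"offsets": [[0, 0, 0, 0, 0], [0, 0, 0, 0, 0], [0, 0, 0, 0, 0], [0, 0, 0, 0, 0], [0, 0, 0, 0, 0], [0, 0, 0, 0, 0]]}}

```text
time: 2.6
tool_pos: [0.5009, -0.1202, 0.0666]
ee_rot: [3.141, -0.002, 0.197]
wrist_force: [0.7, -0.6, 2.8]
width: 0.0216
finger_force: 30.0
```

```bash
python3 -c "
from go import *
P=pad(0);to(P-[0,0,.013])"
```

```text
t 2.6 pos [ 0.5009 -0.1202  0.0666] rpy [ 3.141e+00 -2.000e-03  1.970e-01] F [ 0.7 -0.6  2.8]
tgt [ 0.4989 -0.119   0.0605] tool d [-0.0017 -0.0016  0.0061]
```

Converted, -0.006 m / 0.25 = -0.024, -0.005 m / 0.25 = -0.02.

Request:
{"op": "nudge_tcp", "data": {"offsets": [[0, -0.012, 0, -0.02, 0], [0, -0.008, 0, -0.02, 0], [0, -0.006, 0, -0.024, 0], [0, -0.004, 0, -0.024, 0], [0, 0, 0, -0.024, 0], [0, 0, 0, -0.024, 0], [0, 0.004, 0, -0.024, 0], [0, 0.004, 0, -0.024, 0], [0, 0.004, 0, -0.012, 0], [0, 0, 0, 0, 0], [0, 0, 0, 0, 0]]}}

```text
time: 3.52
tool_pos: [0.4952, -0.1212, 0.1152]
ee_rot: [3.141, 0.001, 0.197]
wrist_force: [-3.4, -3.4, -0.3]
width: 0.0216
finger_force: 30.0
```

```bash
python3 -c "
from go import *
to(pad(.85)-[0,0,.007]);viewer.snapshot('side')
for n in('top','side'): cv2.imwrite(f'pics/{n}1.png',viewer.snapshot(n)['color'])
s=cv2.imread('pics/side1.png');cv2.imwrite('pics/c1.png',cv2.resize(s[150:280,180:310],None,fx=4,fy=4,interpolation=cv2.INTER_CUBIC))"
```

```text
t 3.5167 pos [ 0.4952 -0.1212  0.1152] rpy [3.141e+00 1.000e-03 1.970e-01] F [-3.4 -3.4 -0.3]
tgt [ 0.4942 -0.1199  0.1141] tool d [-0.0007 -0.0015  0.0011]
```

View pics/c1.png

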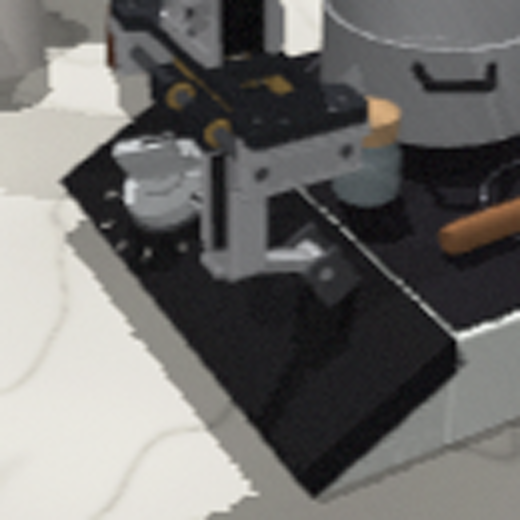

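The lever is up, at about 0.85 rad. I release it and move to the knob.

Converted, -0.03 m / 0.25 = -0.12.

Request:
{"op": "nudge_tcp", "data": {"offsets": [[0.045, 0, 0, 0, 0], [0.045, 0, 0, 0, 0], [0.045, 0, 0, 0, 0], [0.045, 0, 0, -0.12, 0], [0.045, 0, 0, -0.12, 0], [0.0, 0, 0, 0, 0]]}}

```text
time: 4.17
tool_pos: [0.4996, -0.1214, 0.1818]
ee_rot: [3.136, -0.012, 0.198]
wrist_force: [0.7, -0.1, 0.5]
width: 0.0408
finger_force: 0.0
```

Add to go.py:
```python
def push(th,back=0,z=.086,dy=.0135):
    u=-.022*np.cos(th)-.006*np.sin(th)
    q=A+(ky+dy)*Y+u*U+.051*N;q=q+[-.008-back,0,0];q[2]=z
    return hob2w(p,q)[0]
```

```bash
python3 -c "
from go import *
a=push(.785,.02);to([a[0],a[1],.17],a,*[push(t) for t in(.785,1.,1.2,1.435)])"
```

```text
t 4.1667 pos [ 0.4996 -0.1214  0.1818] rpy [ 3.136 -0.012  0.198] F [ 0.7 -0.1  0.5]
tgt [0.4312 0.0495 0.17  ] tool d [-0.0337 -0.1811  0.0103]
tgt [0.4312 0.0495 0.086 ] tool d [-0.001  -0.0005  0.084 ]
tgt [0.4508 0.0534 0.086 ] tool d [0.02   0.     0.0002]
tgt [0.4532 0.0539 0.086 ] tool d [0.0025 0.     0.    ]
tgt [0.4561 0.0545 0.086 ] tool d [0.0029 0.     0.    ]
tgt [0.46   0.0553 0.086 ] tool d [0.004 0.    0.   ]
```

Converted, -0.031 m / 0.25 = -0.124, -0.004 m / 0.25 = -0.016.

Request:
{"op": "nudge_tcp", "data": {"offsets": [[0, -0.024, -0.12, 0, 0], [0, -0.024, -0.12, 0, 0], [0, -0.024, -0.12, 0, 0], [0, -0.024, -0.12, 0, 0], [0, -0.024, -0.12, 0, 0], [0, -0.016, -0.124, 0, 0], [0, 0, 0, 0.12, 0], [0, 0, 0, 0.12, 0], [0, 0, 0, 0.12, 0], [0, 0, 0, 0.016, 0], [0, 0, 0, 0, 0], [0, 0, 0, 0, 0]]}}

```text
time: 5.17
tool_pos: [0.428, 0.0501, 0.0818]
ee_rot: [-3.142, -0.002, 0.197]
wrist_force: [-0.3, -0.0, -0.1]
width: 0.0003
finger_force: 0.0
```

```bash
python3 -c "
from go import *
to(*[push(t) for t in(.785,1.,1.2,1.435)])"
```

```text
t 5.1667 pos [0.428  0.0501 0.0818] rpy [-3.142e+00 -2.000e-03  1.970e-01] F [-0.3 -0.  -0.1]
tgt [0.4508 0.0534 0.086 ] tool d [ 0.023   0.0012 -0.0042]
tgt [0.4532 0.0539 0.086 ] tool d [ 0.0025 -0.      0.    ]
tgt [0.4561 0.0545 0.086 ] tool d [ 0.0029 -0.      0.    ]
tgt [0.46   0.0553 0.086 ] tool d [ 0.004 -0.     0.   ]
```

Converted, 0.008 m / 0.25 = 0.032, -0.004 m / 0.25 = -0.016.

Request:
{"op": "nudge_tcp", "data": {"offsets": [[0, 0.032, 0.004, -0.016, 0], [0, 0.032, 0, 0, 0], [0, 0, 0, 0, 0]]}}

```text
time: 5.42
tool_pos: [0.4463, 0.0521, 0.087]
ee_rot: [3.141, -0.006, 0.197]
wrist_force: [-1.1, -0.0, -0.3]
width: 0.0002
finger_force: 0.0
```

Request:
{"op": "nudge_tcp", "data": {"offsets": [[0, 0.016, 0, 0, 0], [0, 0.012, 0, 0, 0], [0, 0.008, 0, 0, 0], [0, 0.008, 0, 0, 0], [0, 0.008, 0, 0, 0], [0, 0, 0, 0, 0], [0, 0, 0, 0, 0]]}}

```text
time: 6.0
tool_pos: [0.4502, 0.0548, 0.0842]
ee_rot: [-3.139, 0.013, 0.197]
wrist_force: [-14.5, 0.3, 10.1]
width: 0.0005
finger_force: 7.4
```

```bash
python3 -c "
from go import *
to(push(1.2),push(1.435))
for n in('top','side'): cv2.imwrite(f'pics/{n}2.png',viewer.snapshot(n)['color'])
s=cv2.imread('pics/side2.png')[150:250,170:290];t=cv2.imread('pics/top2.png')[180:265,200:320]
f=lambda a:cv2.resize(a,(480,400),interpolation=cv2.INTER_CUBIC)
cv2.imwrite('pics/c2.png',cv2.resize(np.hstack([f(s),f(t)]),(800,333)))"
```

```text
t 6.0 pos [0.4502 0.0548 0.0842] rpy [-3.139  0.013  0.197] F [-14.5   0.3  10.1]
tgt [0.4561 0.0545 0.086 ] tool d [ 0.0057  0.0015 -0.0019]
tgt [0.46   0.0553 0.086 ] tool d [ 0.004   0.     -0.0001]
```

View pics/c2.png

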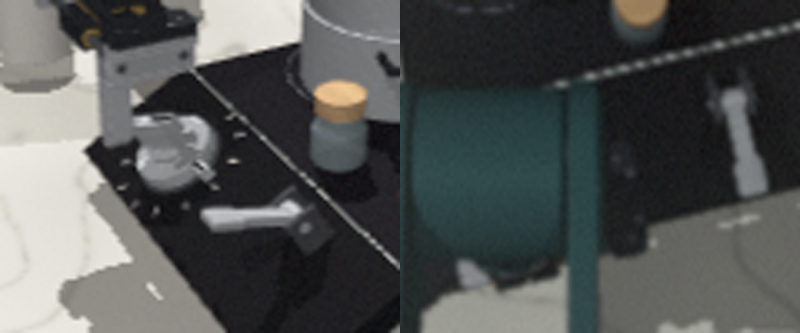

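The finger pushed straight up-slope with 14 N and the knob did not turn, so friction at the contact jams it. I back off and push along the tail's arc, up and to the left.

Converted, -0.008 m / 0.25 = -0.032, -0.006 m / 0.25 = -0.024.

Request:
{"op": "nudge_tcp", "data": {"offsets": [[0, -0.032, 0.012, 0, 0], [0, -0.024, 0, 0, 0], [0, 0, 0, 0, 0], [0, 0, 0, 0, 0], [0, 0, 0, 0, 0]]}}

```text
time: 6.52
tool_pos: [0.443, 0.0489, 0.0846]
ee_rot: [3.141, -0.001, 0.197]
wrist_force: [0.5, 0.4, -0.4]
width: 0.0006
finger_force: 0.0
```

```bash
python3 -c "
from go import *
to(*[push(t,dy=.022*np.sin(t)-.006*np.cos(t)-.001) for t in(.785,.95,1.1,1.25,1.435)])
viewer.snapshot('side')
cv2.imwrite('pics/side3.png',viewer.snapshot('side')['color'])"
```

Create sfit.py:
```python
import sys
from fit import *
# side-only inner/outer/lever estimate, pose fixed by x.npy
x0=np.load('x.npy');W.clear();W.update(side=(190,165))
def one(f,bounds_i,la):
    g=cv2.cvtColor(cv2.imread(f),cv2.COLOR_BGR2GRAY).astype(float)
    H=(60,70);w=(190,170)
    def c(i,o=x0[3]):
        lab=np.zeros((H[0]*SS,H[1]*SS),np.uint8);P=np.r_[x0[:3],.0825,o,i]
        q=lambda Q:np.round(((proj('side',Q)+x0[7:9]-w+.5)*SS)*16).astype(np.int32)
        fp=hob2w(P,np.array([[-.1,.13,.0892],[-.1,.03,.0892],[-.185,.03,.0402],[-.185,.13,.0402]]))
        cv2.fillPoly(lab,[q(fp)],1,shift=4)
        for j,Q in enumerate(parts(P,la)[:8]): cv2.fillConvexPoly(lab,cv2.convexHull(q(hob2w(P,Q))),j+2,shift=4)
        m=cv2.resize(((lab>0)*255).astype(np.uint8),(H[1],H[0]),interpolation=cv2.INTER_AREA)>250
        B=np.stack([cv2.GaussianBlur(cv2.resize((lab==j).astype(np.float32),(H[1],H[0]),interpolation=cv2.INTER_AREA),(0,0),.6)[m] for j in range(1,10)],1)
        y=g[w[1]:w[1]+H[0],w[0]:w[0]+H[1]][m];k=np.linalg.solve(B.T@B+np.eye(9)*.05,B.T@y)
        return np.mean(np.minimum(np.abs(y-B@k),40)**2)
    i=np.arange(*bounds_i,.05);v=[c(a) for a in i];ib=i[np.argmin(v)]
    os_=np.arange(1.1,1.8,.05);vo=[c(ib,o) for o in os_]
    print(f,'inner',round(ib,2),np.round(v,0).astype(int),'outer',round(os_[np.argmin(vo)],2))
for f in sys.argv[1:]: one(f,(.4,1.9),0)
```

```bash
python3 sfit.py pics/side0.png pics/side2.png pics/side3.png
```

```text
t 6.5167 pos [0.443  0.0489 0.0846] rpy [ 3.141e+00 -1.000e-03  1.970e-01] F [ 0.5  0.4 -0.4]
tgt [0.4514 0.0503 0.086 ] tool d [ 0.0085  0.0003 -0.0014]
tgt [0.4526 0.0537 0.086 ] tool d [ 0.0018 -0.0031  0.    ]
tgt [0.4541 0.0565 0.086 ] tool d [ 0.002  -0.0025  0.    ]
tgt [0.456  0.0591 0.086 ] tool d [ 0.0023 -0.0021  0.    ]
tgt [0.4588 0.0616 0.086 ] tool d [ 0.0032 -0.002   0.    ]
pics/side0.png inner 0.75 [314 309 302 294 284 272 261 256 261 272 279 283 298 302 301 306 307 309
 311 310 309 309 308 305 304 303 306 307 310 313] outer 1.45
pics/side2.png inner 0.95 [333 328 318 309 303 290 276 266 252 247 245 244 264 270 271 272 270 274
 276 278 278 280 279 279 280 280 286 288 291 293] outer 1.45
pics/side3.png inner 0.9 [344 341 335 329 325 315 301 292 280 279 278 282 301 307 307 309 306 308
 307 307 305 306 304 305 308 308 314 316 321 325] outer 1.45
```

Converted, 0.005 m / 0.25 = 0.02, 0.003 m / 0.25 = 0.012.

Request:
{"op": "nudge_tcp", "data": {"offsets": [[0, 0.02, 0.004, -0.004, 0], [0, 0.012, -0.004, 0, 0], [0, 0.008, -0.01, 0, 0], [0, 0.008, -0.01, 0, 0], [0, 0.008, -0.008, 0, 0], [0, 0, 0, 0, 0], [0, 0, 0, 0, 0]]}}

```text
time: 7.2
tool_pos: [0.4547, 0.0584, 0.0856]
ee_rot: [3.141, 0.001, 0.197]
wrist_force: [-2.8, -1.5, 2.3]
width: 0.0004
finger_force: 1.9
```

```bash
python3 -c "
from go import *
to(push(1.435,dy=.02))
cv2.imwrite('pics/side4.png',viewer.snapshot('side')['color'])";python3 sfit.py pics/side4.png
```

```text
t 7.2 pos [0.4547 0.0584 0.0856] rpy [3.141e+00 1.000e-03 1.970e-01] F [-2.8 -1.5  2.3]
tgt [0.4588 0.0617 0.086 ] tool d [ 0.0046 -0.0024 -0.0004]
pics/side4.png inner 1.3 [403 399 390 378 372 358 348 343 334 330 325 321 322 315 310 297 278 260
 249 251 257 267 273 280 287 290 291 292 294 301] outer 1.45
```

Converted, 0.0012 m / 0.25 = 0.0048, 0.001 m / 0.25 = 0.004.

Request:
{"op": "nudge_tcp", "data": {"offsets": [[0, 0.004, -0.0028, 0, 0], [0, 0.0048, -0.0028, 0, 0], [0, 0, 0, 0, 0], [0, 0, 0, 0, 0]]}}

```text
time: 7.58
tool_pos: [0.4563, 0.0603, 0.0856]
ee_rot: [-3.142, 0.001, 0.197]
wrist_force: [-5.0, -1.8, 4.6]
width: 0.0003
finger_force: 2.5
```

Request:
{"op": "nudge_tcp", "data": {"offsets": [[0, -0.04, 0, 0, 0], [0, -0.08, 0, 0, 0], [0, -0.08, 0, 0, 0], [0, 0, 0, -0.16, 0], [0, 0, 0, -0.16, 0], [0, -0.14, 0.08, 0, 0], [0, -0.14, 0.08, 0, 0], [0, -0.14, 0.08, 0, 0], [0, -0.14, 0.08, 0, 0], [0, 0, 0, 0, 0]]}}

```text
time: 8.42
tool_pos: [0.2831, -0.0587, 0.1654]
ee_rot: [3.138, -0.002, 0.187]
wrist_force: [1.3, -0.4, -0.1]
width: 0.0004
finger_force: 0.0
```

```bash
python3 -c "
from go import *
for n in('top','side'): cv2.imwrite(f'pics/{n}5.png',viewer.snapshot(n)['color'])
to()
s=cv2.imread('pics/side5.png')[150:250,170:290];t=cv2.imread('pics/top5.png')[180:265,200:320]
f=lambda a:cv2.resize(a,(480,400),interpolation=cv2.INTER_CUBIC)
cv2.imwrite('pics/c5.png',cv2.resize(np.hstack([f(s),f(t)]),(800,333)))";python3 sfit.py pics/side5.png
```

```text
t 8.5167 pos [ 0.2861 -0.0558  0.1655] rpy [ 3.141 -0.004  0.192] F [0.6 0.2 0.3]
pics/side5.png inner 1.5 [484 478 469 461 455 444 430 421 414 410 402 394 386 381 378 377 375 373
 365 346 328 318 318 326 336 339 346 344 347 351] outer 1.45
```

View pics/c5.png

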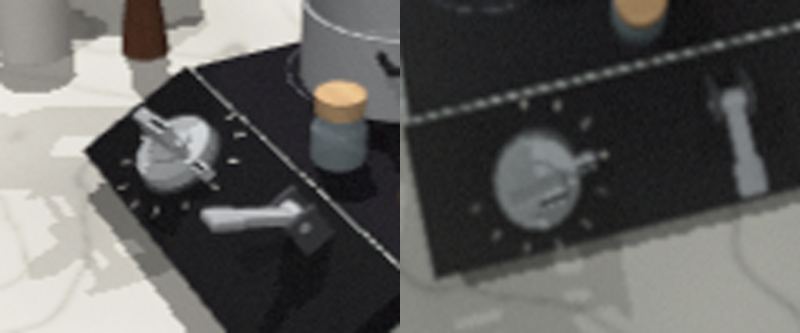

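The inner bar now lies close to the tab's direction. I run a joint two-camera fit for exact values.

Run:
```python
from fit import *
im=load('pics/top5.png','pics/side5.png');x0=np.load('x.npy')
def c(x): return cost(np.r_[x0[:3],.0825,x[:2]],im,x0[5:9]+x[3:7],la=x[2])
for i0 in(1.3,1.5):
    b=np.r_[1.43,i0,.85,0,0,0,0];sx=np.vstack([b]+[b+np.eye(7)[k]*[.1,.12,.1,.5,.5,.5,.5][k] for k in range(7)])
    r=minimize(c,b,method='Nelder-Mead',options=dict(initial_simplex=sx,maxfev=500,xatol=1e-4,fatol=1e-2));print(r.fun,np.round(r.x,3))
x=r.x
for k in(0,1):
    print([(round(v,2),round(c(np.r_[x[:k],v,x[k+1:]]),1)) for v in np.arange(1.25,1.65,.04)])
```

```text
330.03037371833636 [ 1.437  1.48   0.831 -0.074 -0.195 -0.021  0.126]
331.8955700651872 [1.425 1.5   0.833 0.008 0.011 0.136 0.152]
[(np.float64(1.25), np.float64(363.1)), (np.float64(1.29), np.float64(356.7)), (np.float64(1.33), np.float64(348.0)), (np.float64(1.37), np.float64(340.2)), (np.float64(1.41), np.float64(333.3)), (np.float64(1.45), np.float64(332.4)), (np.float64(1.49), np.float64(340.6)), (np.float64(1.53), np.float64(346.7)), (np.float64(1.57), np.float64(351.0)), (np.float64(1.61), np.float64(355.2))]
[(np.float64(1.25), np.float64(352.9)), (np.float64(1.29), np.float64(350.1)), (np.float64(1.33), np.float64(345.4)), (np.float64(1.37), np.float64(340.1)), (np.float64(1.41), np.float64(335.5)), (np.float64(1.45), np.float64(332.3)), (np.float64(1.49), np.float64(332.3)), (np.float64(1.53), np.float64(333.7)), (np.float64(1.57), np.float64(337.8)), (np.float64(1.61), np.float64(339.9))]
```

Run:
```python
from fit import *
from bench import robot, viewer, workorder, status
av={n:np.mean([viewer.snapshot(n)['color'].astype(float) for _ in range(8)],0) for n in('top','side')}
for n in av: cv2.imwrite(f'pics/{n}6.png',av[n])
x0=np.load('x.npy');sh=x0[5:9]+[-.05,-.1,.05,.14]
r=[]
for k,(n,w,sz) in enumerate((('top',(222,208),(42,38)),('side',(198,172),(42,38)))):
    c=cv2.resize(av[n][w[1]:w[1]+sz[1],w[0]:w[0]+sz[0]].astype(np.uint8),None,fx=9,fy=9,interpolation=cv2.INTER_CUBIC);c=cv2.convertScaleAbs(c,alpha=1.3)
    d=c.copy()
    for th,col in((1.433,(0,255,0)),(1.533,(0,0,255))):
        P=np.r_[x0[:3],.0825,1.433,th]
        for Q in([ang(th,-.022,.0825,.051),ang(th,.022,.0825,.051)],[ang(th,.034,.0825,.016),ang(th,.05,.0825,.016)]):
            q=((proj(n,hob2w(P,np.array(Q)))+sh[2*k:2*k+2]-w+.5)*9*16).astype(int);cv2.line(d,tuple(map(int,q[0])),tuple(map(int,q[1])),col,1,cv2.LINE_AA,4)
    r.append(np.hstack([c,d]))
v=np.vstack(r);cv2.imwrite('pics/v6.png',cv2.resize(v,(660,600)) if v.shape[0]>600 else v)
```

```text
[ WARN:0@22.986] global loadsave.cpp:1063 imwrite_ Unsupported depth image for selected encoder is fallbacked to CV_8U.
```

View pics/v6.png

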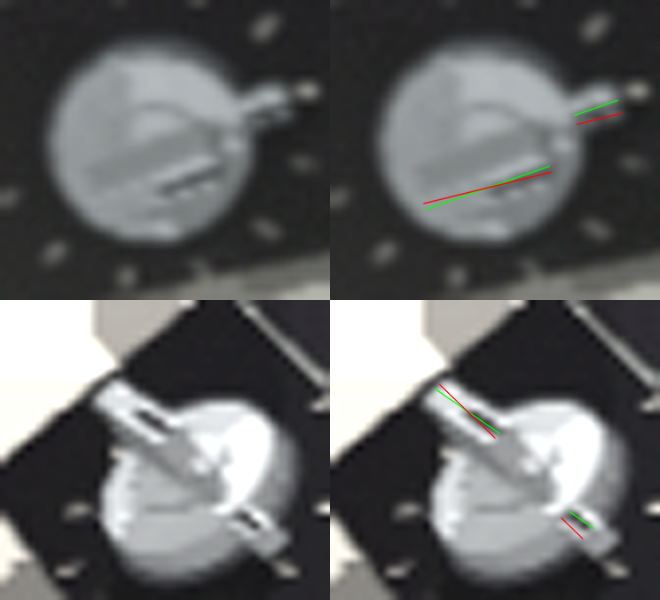

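The bar's line and the tab's line are parallel in both views, and the tab has not moved. Alignment is good, so next the lever goes down.

```bash
python3 -c "
from go import *
P=pad(0);to([P[0],P[1]-.001,.16],[P[0],P[1],.083])"
```

```text
t 9.3167 pos [ 0.2861 -0.0553  0.1654] rpy [3.142 0.    0.197] F [-0.4 -0.3  0.5]
tgt [ 0.4989 -0.12    0.16  ] tool d [0.196  0.1051 0.0055]
tgt [ 0.4989 -0.119   0.083 ] tool d [ 0.0002 -0.001   0.077 ]
```

The manual's scale: shifts go in shares of 0.25 m and turns go in shares of pi rad. Converting my numbers, 0.028 m / 0.25 = 0.112, 0.015 m / 0.25 = 0.06.

Request:
{"op": "nudge_tcp", "data": {"offsets": [[0, 0.112, 0.06, 0, 0], [0, 0.112, 0.06, 0, 0], [0, 0.112, 0.06, 0, 0], [0, 0.112, 0.06, 0, 0], [0, 0.112, 0.06, 0, 0], [0, 0.112, 0.06, 0, 0], [0, 0.112, 0.06, 0, 0], [0, 0, 0, 0, 0], [0, 0, 0, 0, 0], [0, 0, 0, 0.04, 0], [0, 0, 0, 0.04, 0], [0, 0, 0, 0.04, 0], [0, 0, 0, 0.04, 0], [0, 0, 0, 0.04, 0], [0, 0, 0, 0.04, 0], [0, 0, 0, 0.04, 0], [0, 0, 0, 0.02, 0], [0, 0, 0, 0, 0], [0, 0, 0, 0, 0]]}}

```text
time: 10.9
tool_pos: [0.4987, -0.1199, 0.09]
ee_rot: [-3.141, 0.001, 0.197]
wrist_force: [-0.0, -0.5, -0.7]
width: 0.0002
finger_force: 0.0
```

```bash
python3 -c "
from go import *
P=pad(0);to([P[0],P[1],.083])"
```

```text
t 10.9 pos [ 0.4987 -0.1199  0.09  ] rpy [-3.141e+00  1.000e-03  1.970e-01] F [-0.  -0.5 -0.7]
tgt [ 0.4989 -0.119   0.083 ] tool d [ 0.0004 -0.0008  0.007 ]
```

Converted, 0.003 m / 0.25 = 0.012, 0.002 m / 0.25 = 0.008.

Request:
{"op": "nudge_tcp", "data": {"offsets": [[0, 0, 0, 0.012, 0], [0, 0, 0, 0.012, 0], [0, 0, 0, 0.008, 0], [0, 0, 0, 0.004, 0], [0, 0, 0, 0, 0], [0, 0, 0, 0, 0]]}}

```text
time: 11.4
tool_pos: [0.5002, -0.1201, 0.0845]
ee_rot: [3.14, -0.004, 0.197]
wrist_force: [-3.7, 1.3, 10.1]
width: 0.0007
finger_force: 5.3
```

The hard stop is reached: 10 N at z 0.0845, as predicted. I retreat and check.

Converted, -0.04 m / 0.25 = -0.16, -0.035 m / 0.25 = -0.14.

Request:
{"op": "nudge_tcp", "data": {"offsets": [[0, 0, 0, -0.12, 0], [0, 0, 0, -0.16, 0], [0, -0.12, 0.06, -0.08, 0], [0, -0.14, 0.06, 0, 0], [0, -0.14, 0.06, 0, 0], [0, -0.14, 0.06, 0, 0], [0, -0.14, 0.06, 0, 0], [0, 0, 0, 0, 0], [0, 0, 0, 0, 0]]}}

```text
time: 12.15
tool_pos: [0.3457, -0.2277, 0.1715]
ee_rot: [3.141, -0.001, 0.192]
wrist_force: [-0.0, 0.5, -0.2]
width: 0.0002
finger_force: 0.0
```

Run:
```python
from fit import *
from bench import robot, viewer, workorder, status
for n in('top','side'): cv2.imwrite(f'pics/{n}7.png',np.mean([viewer.snapshot(n)['color'].astype(float) for _ in range(5)],0).astype(np.uint8))
im=load('pics/top7.png','pics/side7.png');x0=np.load('x.npy')
def c(x): return cost(np.r_[x0[:3],.0825,x[:2]],im,x0[5:9]+x[3:7],la=x[2])
b=np.r_[1.43,1.45,.05,0,0,0,0];sx=np.vstack([b]+[b+np.eye(7)[k]*[.1,.12,.1,.5,.5,.5,.5][k] for k in range(7)])
r=minimize(c,b,method='Nelder-Mead',options=dict(initial_simplex=sx,maxfev=500,xatol=1e-4,fatol=1e-2));print(r.fun,np.round(r.x,3))
for n in im:
    a=load(f'pics/top0.png','pics/side0.png')[n];print(n,'diff px >40 in lever area vs start',)
a=load('pics/top0.png','pics/side0.png')['side'];d=np.abs(a-im['side'])[195:245,228:275];print((d>40).sum(),d.mean())
print(status.get_obs()['wrist_force'])
```

```text
367.28917924706013 [ 1.426  1.477  0.051 -0.074 -0.016  0.048  0.121]
top diff px >40 in lever area vs start
side diff px >40 in lever area vs start
5 4.967659574468085
[-0.89124873  0.15526459 -0.12494944]
```

Run:
```python
from fit import *
x0=np.load('x.npy')
for k in(0,7):
    im=load(f'pics/top{k}.png',f'pics/side{k}.png');i=x0[4] if k==0 else 1.47
    print(k,[(round(a,2),round(cost(np.r_[x0[:3],.0825,1.43,i],im,x0[5:9],la=a),1)) for a in np.arange(-.1,.26,.03)])
```

```text
0 [(np.float64(-0.1), np.float64(415.0)), (np.float64(-0.07), np.float64(401.9)), (np.float64(-0.04), np.float64(379.6)), (np.float64(-0.01), np.float64(361.1)), (np.float64(0.02), np.float64(360.9)), (np.float64(0.05), np.float64(351.8)), (np.float64(0.08), np.float64(358.8)), (np.float64(0.11), np.float64(377.1)), (np.float64(0.14), np.float64(397.3)), (np.float64(0.17), np.float64(414.5)), (np.float64(0.2), np.float64(429.6)), (np.float64(0.23), np.float64(445.5))]
7 [(np.float64(-0.1), np.float64(436.4)), (np.float64(-0.07), np.float64(415.9)), (np.float64(-0.04), np.float64(392.1)), (np.float64(-0.01), np.float64(377.8)), (np.float64(0.02), np.float64(374.1)), (np.float64(0.05), np.float64(370.4)), (np.float64(0.08), np.float64(382.4)), (np.float64(0.11), np.float64(403.9)), (np.float64(0.14), np.float64(428.6)), (np.float64(0.17), np.float64(449.6)), (np.float64(0.2), np.float64(466.3)), (np.float64(0.23), np.float64(485.6))]
```

The lever fits at the same angle as at the start, which is fully down.

```bash
python3 -c "
from bench import robot, viewer, workorder, status
print(workorder.close_job())"
```

```text
the job is handed in; nothing more can be done
None
```

I released the lever, turned the inner knob to line up with the outer pointer, pushed the lever fully down again and handed the job in. My last image fit put the knobs about 0.05 rad apart (limit 0.12), the outer knob unmoved and the lever where it started; the hand-in gave no verdict, and I didn't measure the pot, jar and other items.

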